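# Press the cap onto a sample pot with the bench capping press

## Robot

A 6-joint arm with a two-finger parallel gripper is mounted at the origin on the work surface. World frame = base frame: x ahead of the robot, y to its left, z up, the work surface at z = 0. Lengths are in m, angles in rad, forces in N, time in s.
With the tool pointing down it reaches from about 0.35 to 1 m from the base axis. Payload 7.1 kg.
Tool frame: the origin (TCP) lies on the centre line of the jaws, within the pads' length; the fingertips stand 22 mm ahead of it and the grasp point (between the pads) lies 3 mm ahead of it; z points along the fingers, y is the line along which they close (so a half turn about z gives the same grasp; the last joint's range is limited). The gripper opens to 85 mm and grips with 20 to 120 N. Pads are 22 mm wide; open, the fingers measure 114 mm over their backs; the gripper's body (76 mm by 85 mm) begins 54 mm behind the grasp point. The pads swing forward as they close: fully open they stand 13 mm farther back than shut.
Start: joints at [-1.155, 0.423, 1.63, -0, 1.089, -0.019], TCP at [0.263, -0.567, 0.253] pointing down, gripper open.
Joint ranges: [-3, 3], [-0.9, 2.11], [0.09, 2.58], [-1.31, 4.45], [0.11, 2.69], [-2.54, 2.54]. Speed limits (rad/s): [2.39, 2.39, 3.01, 3.14, 3.14, 3.14].

## Interface

Orientations are given as a unit quaternion [x, y, z, w].
In Python, from cell import bot gives the robot as it stands.
- The arm moves only by the tool drive_tool, never from a script. Its argument "rows" is a list of rows, each a list of 7 numbers: the turn, a rotation vector about the world's x, y, z in rad, then the shift along the world's x, y, z in cm, then the opening, from 0 (shut) to 1 (fully open). A call has 1 to 20 rows; each row shifts and turns the commanded pose from where the row before left it; what a row does not reach is not made up. A row lasts 1/10 s, in which the tool goes at most 50 mm and 8.59 degrees, less where a joint would pass 70% of its speed; a pose out of reach is approached as far as the arm can. A call with a gripper value outside its range is refused whole. The fingers move at their own pace and stop on an object; "squeeze" is the grip in N (left out, the last holds). Time passes only in rows, so rows that do not move let the fingers close. It gives the time, the measured TCP pose, the force, the opening and the grip force at its end, in the units of the state.
- bot.get_obs(): the state, without advancing time (a new reading comes with each control period).
- bot.get_image(name): name is "scene" or "top"; returns a dict with "color" (480x640x3 uint8, red, green, blue), "mtx" (3x3 intrinsics, pixels), "view" (4x4, takes a point from world to camera coordinates). Camera axes: x right, y down, z forward; pixel columns grow to the right and rows downward; lengths in m; the calibration is good to about 2 mm. A picture is of the moment at which its call begins. There is no depth.
- bot.job_done(): hands the job in; it is judged then, once.
Trained networks look in the newest picture that a camera, given by its name, has taken for a name from the list of things; names that differ only in an ending like _2 or _b are one class to them, and where a whole thing is asked for, a point or a joint stands for the part that bears it (a point fixed in the world has none). Each returns a list of dicts, best first, with "conf" (0 to 1); they miss things now and then, are a little off and sometimes report something else, mostly with a low value. They report only what shows in the picture. A call takes as long as a camera call. They do not tell look-alikes from the thing itself.
- bot.recognise(camera, name): "at" ([x, y, z] in m, in the coordinates of the camera as it stood for that picture, good to about 4 mm: the middle of the surface that is visible of it).
- bot.spot_point(camera, name): "at" ([x, y, z] in m, in the coordinates of the camera as it stood for that picture, good to about 4 mm: a listed point, or the origin of a listed thing).
The state is a dict: "clock": time; "q": joint angles; "joint_velocities": joint speeds; "effort": joint torques, N m; "ee_pos": TCP position; "tool_rot": TCP orientation; "ft_force": force on the tool from outside, world axes, zero at the start; "ft_torque": the same for the moment, N m; "width": opening from 0.0 (shut) to 1.0 (fully open); "grip_force": force on a finger pad.
Only numpy, scipy, OpenCV 4.12 (cv2) and the standard library are available. Lean on these libraries where they do the work, as an engineer would, in place of code of your own. Each camera call takes 0.05 s, during which the arm holds its last target. There are 200 camera calls.

## Task

Use the bench capping press to close the sample pot whose cap is standing proud: stand the pot upright in the press's tray and let go of it, wind the handwheel one turn clockwise to its stop so that the tray carries the pot under the ram, and press the spring treadle fully down to its stop so that the ram pushes the cap home. Let the treadle come all the way back up, then wind the handwheel back the full turn to its starting stop, so that the closed pot ends standing in the tray at the loading end. Do not knock the pot over and leave the bottle, the spare cap and the marker pen on the bench where they are.

Things in the scene. Friction and masses are not known exactly. Their poses are not given: they have to be found in the camera images.
- press: Capping press, white, fixed. Origin on the bench; +y runs along the tray's travel to its loading end, -x to the treadle. In its frame (mm): base plate x -60..120, y -210..190, 15 high; tray centre (0,130) wound out, (0,20) under the ram; wheel axis (0,-140); column x 70..115, y -5..45, 193 high; its arm, same y, z 147..193, reaches forward to x -20.
- tray_floor (a point): Centre of the inner floor of the sliding square aluminium tray, 26 mm above the bench. Inside 52 by 52 mm, walls 4 mm thick that stand 10 mm above this floor (keep fingertips above them). It moves with the tray; axes as the press.
- wheel (a joint): Angle of the handwheel: 0 at the stop with the tray fully out at the loading end, 6.28 after one full clockwise turn (seen from above), at the stop with the tray fully in under the ram. It may start up to 0.5 off the zero stop. Light friction; stays where left.
- wheel_axis (a point): Centre of the handwheel's upper face, 44 mm above the bench: a horizontal aluminium disc, 110 mm across and 10 mm thick, that turns about the vertical.
- wheel_grip (a point): Grip point, on the axis of the handwheel's upright black crank handle, 26 mm above the disc's face (70 mm above the bench). The handle is 18 mm across, spans 2 to 47 mm above the disc, revolves freely on its pin and stands 42 mm from the wheel axis; at wheel = 0 it lies on the -x side of the axis in the press's frame.
- treadle (a joint): Angle of the spring treadle: 0 fully up, 0.30 fully down at its stop. It springs up when let go; with a pot under the ram it takes about 10 to 15 N at the pad to bring it to the stop.
- treadle_pad (a point): Point to press: top of the treadle's black rubber pad (60 by 70 mm), 105 mm along the plate from its hinge; about 71 mm above the bench when up, 40 when down. The treadle is a steel plate 135 mm long, 76 wide, hinged at press (-55, 20) mm, 32 mm above the bench; its free end, towards press -x, stands raised.
- ram_foot (a point): Centre of the underside of the ram's round steel foot, 32 mm across, under the arm: 104 mm above the bench at rest, going down about 16 mm with the treadle.
- pot: The sample pot: squat round amber pot, 44 mm in diameter up to 46 mm height, then a neck 33 mm wide with the white cap on it; 68 mm tall over all with the cap proud, 62 mm when closed; about 0.12 kg. Origin at the centre of its underside, z up its axis. Grip the amber body about 32 mm above its underside.
- cap_top (a point): Centre of the top of the pot's white cap, 41 mm across and 16 mm high, 68 mm above the pot's underside when proud.
- cap (a joint): How far the cap is pushed down on the pot, in m: 0 standing proud with a 6 mm gap of bare neck under it, 0.006 fully home on the shoulder. Stiff (about 6 N); stays where it is.
- reagent: Bystander: tall slim amber bottle, 48 mm across, 125 mm tall, white screw cap; the pot and it can change places. Origin centre of underside.
- spare_cap: Bystander: loose white cap, 41 mm across, 16 mm high, lying on the bench. Origin centre of underside.
- marker: Bystander: marker pen lying along its x, 123 mm long, 15 mm thick. Origin at the underside, mid-length.
Things that resemble listed ones, but are neither listed nor needed, are in the scene too. What is shaped like the pot but purple is not meant.

How it is judged:
On the way, in this order (a step that is already met when the one before it is completed fails the run):
1. the pot stands in the tray at the loading end, released, its cap still proud (horizontal distance between pot and tray_floor below 0.009 m and z of pot in the frame of tray_floor between -0.004 and 0.004 m and angle between pot's own z axis and vertical below 0.1 rad and value of joint cap below 0.002 m and contact force between the fingers and pot below 0.1 N and value of joint wheel below 1 rad), for 0.2 s.
2. the wheel is wound in to its stop, the pot in the tray under the ram, its cap still proud (horizontal distance between pot and tray_floor below 0.009 m and z of pot in the frame of tray_floor between -0.004 and 0.004 m and angle between pot's own z axis and vertical below 0.1 rad and value of joint cap below 0.002 m and value of joint wheel above 6.1 rad), for 0.2 s.
3. the treadle is pressed down to its stop and the cap is pushed home (value of joint treadle above 0.28 rad and value of joint cap above 0.0045 m and value of joint wheel above 6 rad), for 0.1 s.
4. the treadle has come back up with the tray still under the ram (value of joint treadle below 0.04 rad and value of joint wheel above 6 rad), for 0.1 s.
At the end, for the whole second after the job is handed in: The pot stands upright (within 0.1 rad) and at rest in the tray (within 9 mm of its centre, bottom within 4 mm of its floor), cap home (pushed down more than 4.5 of 6 mm), wheel back within 0.2 rad of its zero stop, treadle up (below 0.04 rad) (horizontal distance between pot and tray_floor below 0.009 m and z of pot in the frame of tray_floor between -0.004 and 0.004 m and angle between pot's own z axis and vertical below 0.1 rad and value of joint cap above 0.0045 m and contact force between the fingers and pot below 0.1 N and value of joint wheel below 0.2 rad and value of joint treadle below 0.04 rad and linear speed of pot below 0.02 m/s); the robot touches nothing.
It fails at once if the pot is tipped over (angle between pot's own z axis and vertical above 0.6 rad).
It fails at once if the bottle, the spare cap or the marker is shifted more than 3 cm (distance of any of reagent, spare_cap, marker from where it was at the start of the episode above 0.03 m).
It also fails if it takes over 72 s, if anything falls off the work surface, if the arm or the gripper's body presses on something with over 40 N, if the wrist force passes 120 N, or if a joint passes its speed limit or range.

## Working session

There is one attempt and no reset: what is moved stays moved. The work goes in short steps, Python scripts to look and compute and a tool call to move; the robot and the scene stay as the last step left them, time stands still between calls to the robot, and variables do not carry over. Pictures are saved under pics/ and viewed, at most 10 in all, crops included, and the job is handed in when it is done.

Besides the shell and the picture viewer there is one more tool, called after ">>>" by a JSON object that holds its "method" and its "body". drive_tool: Moves the arm, as the interface text tells. Its arguments: {"type":"object","properties":{"rows":{"type":"array"},"squeeze":{"type":"number"}},"required":["rows"]}

```bash
mkdir -p pics
cat > h.py <<'E'
from cell import bot
import numpy as np, cv2
def snap(n,fn=None):
    im=bot.get_image(n)
    if fn: cv2.imwrite('pics/'+fn,im['color'][:,:,::-1])
    return im
def w(im,p):
    V=np.array(im['view']); return (np.linalg.inv(V)@np.r_[p,1])[:3]
def px(im,p):
    c=(np.array(im['view'])@np.r_[p,1])[:3]; u=np.array(im['mtx'])@c; return u[:2]/u[2]
def find(im,cam,name,f='spot'):
    r=(bot.spot_point if f=='spot' else bot.recognise)(cam,name)
    for d in r:
        p=w(im,d['at']); print(cam,name,f,round(d['conf'],2),p.round(4),px(im,p).round(0))
E
python3 - <<'E'
from h import *
ims={c:snap(c,c+'0.png') for c in('top','scene')}
for c in ims:
    V=np.array(ims[c]['view']); print(c,'cam at',np.linalg.inv(V)[:3,3].round(3))
    for n in ['press','tray_floor','wheel_axis','wheel_grip','treadle_pad','ram_foot','pot','cap_top','reagent','spare_cap','marker']:
        find(ims[c],c,n)
print(bot.get_obs())
E
```

```text
top cam at [0.428 0.033 1.06 ]
top press spot 0.77 [ 6.154e-01  5.040e-02 -1.000e-04] [305. 206.]
top tray_floor spot 0.71 [0.6124 0.1823 0.0267] [245. 204.]
top tray_floor spot 0.53 [ 0.4835 -0.3584  0.0018] [486. 266.]
top wheel_axis spot 0.89 [ 0.6118 -0.0893  0.0458] [369. 205.]
top wheel_axis spot 0.66 [ 0.4807 -0.3592  0.0014] [486. 268.]
top wheel_grip spot 0.65 [ 0.5738 -0.0843  0.0675] [368. 221.]
top treadle_pad spot 0.87 [0.4615 0.071  0.0679] [294. 273.]
top ram_foot spot 0.39 [0.6135 0.0713 0.103 ] [294. 198.]
top pot spot 0.85 [ 0.4856  0.3874 -0.0007] [153. 261.]
top pot spot 0.78 [0.545  0.4704 0.0015] [116. 234.]
top pot spot 0.69 [ 0.3957  0.4197 -0.0007] [136. 302.]
top cap_top spot 0.71 [0.5412 0.4731 0.0687] [102. 232.]
top cap_top spot 0.7 [0.398  0.4204 0.0688] [124. 301.]
top cap_top spot 0.67 [0.4829 0.3924 0.0675] [140. 260.]
top reagent spot 0.56 [ 0.4835 -0.36    0.0013] [487. 266.]
top spare_cap spot 0.59 [ 0.4438  0.2149 -0.0017] [230. 281.]
top marker spot 0.82 [ 0.3949 -0.231   0.0006] [430. 305.]
top marker spot 0.31 [0.482  0.3904 0.0671] [141. 261.]
[... 877 characters left out ...]
2. 283.]
{'clock': 1.2, 'q': array([-1.15500916e+00,  4.23124727e-01,  1.62988062e+00, -2.90396388e-05,
        1.08859198e+00, -1.90078123e-02]), 'joint_velocities': array([-0.00097236, -0.00152511, -0.00017435, -0.00203955, -0.00011749,
       -0.00043276]), 'effort': array([-1.09178054e-03, -5.57355487e+01, -2.82143569e+01, -9.50544859e-05,
        9.05873421e-04,  1.30748455e-05]), 'ee_pos': array([ 0.26327596, -0.56683813,  0.25331124]), 'tool_rot': array([ 9.76460636e-01,  2.15695678e-01, -1.30716878e-05,  2.48055206e-07]), 'ft_force': array([0.38809804, 0.29252284, 0.10051171]), 'ft_torque': array([ 0.02251639, -0.06076323, -0.02574561]), 'grip_force': 0.0, 'width': 0.998686311522888}
```

Run:
```python
import cv2,numpy as np
a=cv2.imread('pics/scene0.png'); b=cv2.imread('pics/top0.png')
c=cv2.resize(a[130:220,340:460],(800,600),interpolation=cv2.INTER_CUBIC)
cv2.imwrite('pics/crop.png',c)
```

```text
(no output)
```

View pics/scene0.png

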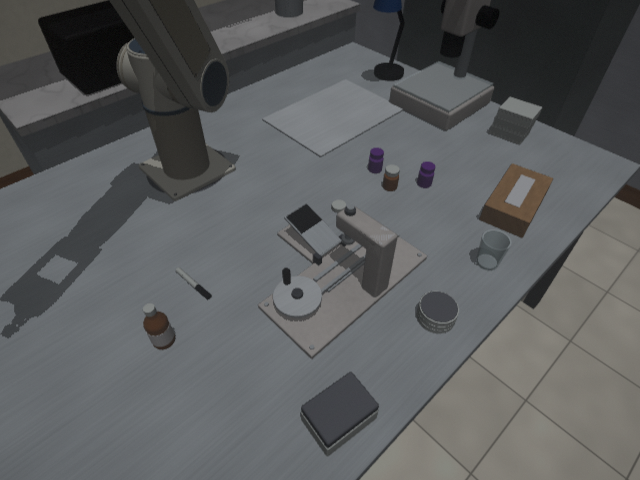

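View pics/crop.png

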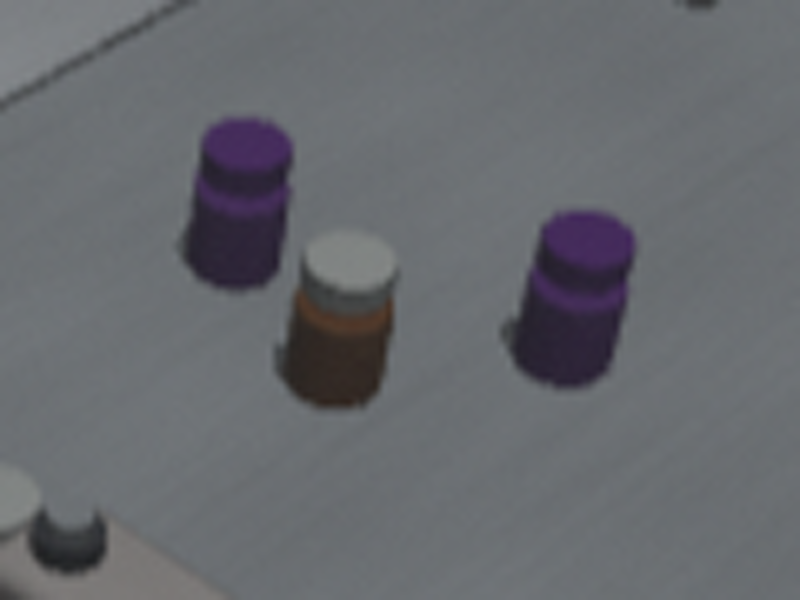

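View pics/top0.png

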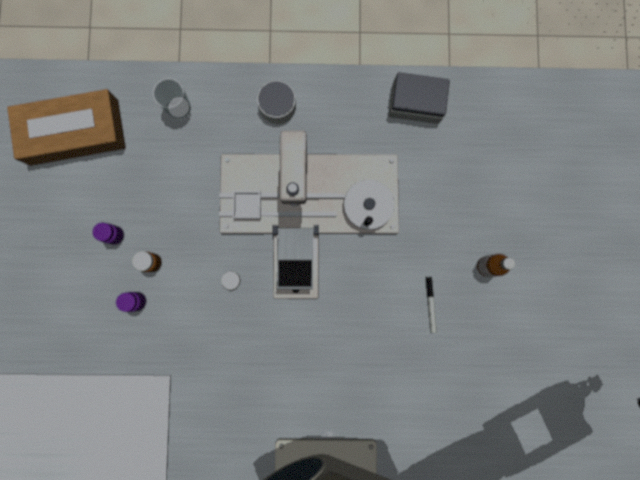

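The images show candidates for the pot: purple ones at scene (376,160) and (427,175), and the amber one with a white cap at (391,178). The tall amber bottle at (157,327) is a different shape. The pot is the amber one at (391,178), and the close crop shows its white cap and amber body. It's at about (0.485, 0.390). The press is nearly aligned with the world axes, with the tray at top (247,206) and the wheel at top (369,205). Next I'll refine the press pose.

Run:
```python
import cv2
b=cv2.imread('pics/top0.png')
cv2.imwrite('pics/crop2.png',cv2.resize(b[148:242,212:408],None,fx=4,fy=4,interpolation=cv2.INTER_CUBIC))
from h import *
im=bot.get_image('top'); print(np.array(im['mtx']).tolist())
# predict with press at (.613,.051), yaw 0
for n,p in dict(c1=(-60,-210,15),c2=(-60,190,15),c3=(120,-210,15),c4=(120,190,15),t1=(-30,100,36),t2=(30,160,36),wa=(0,-140,44)).items():
    q=np.array(p)/1e3+[.613,.051,0]; print(n,px(im,q).round(1),((px(im,q)-[212,148])*4).round(0))
```

```text
[[473.9855330936201, 0.0, 318.6486421144422], [0.0, 473.9855330936201, 244.97562847697807], [0.0, 0.0, 1.0]]
c1 [398.6 233.6] [746. 342.]
c2 [218.3 231.2] [ 25. 333.]
c3 [398.3 154.5] [745.  26.]
c4 [220.8 151.7] [35. 15.]
t1 [258.3 216.9] [185. 275.]
t2 [231.5 189.3] [ 78. 165.]
wa [368.8 204.2] [627. 225.]
```

View pics/crop2.png

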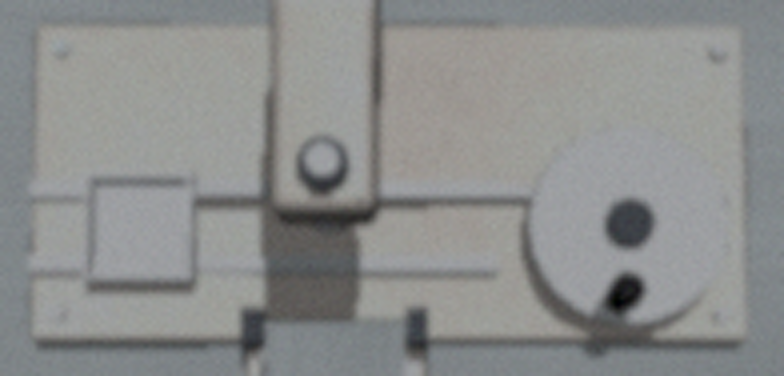

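```bash
cat >> h.py <<'E'
def press_pt(P,p):
    c,s=np.cos(P[2]),np.sin(P[2]); p=np.array(p)/1e3
    return np.array([P[0]+c*p[0]-s*p[1],P[1]+s*p[0]+c*p[1],p[2]])
E
python3 - <<'E'
from h import *
from scipy.optimize import least_squares
im=bot.get_image('top')
O=[((-60,-210,15),(743,340)),((-60,190,15),(33,342)),((120,-210,15),(740,27)),((120,190,15),(37,26)),
((-30,100,36),(194,288)),((30,160,36),(90,178)),((-30,160,36),(88,288)),((30,100,36),(194,179))]
pp=lambda P,p:(px(im,press_pt(P,p))-[212,148])*4
f=lambda P:np.ravel([pp(P,p)-np.array(o) for p,o in O])
r=least_squares(f,[.613,.051,0]);print(r.x.round(4),r.fun.reshape(-1,2).round(1))
P=r.x
for p in [(0,130,26),(0,-140,44),(-159,20,71),(-42,-140,70)]: print(p,press_pt(P,p).round(4))
for a in np.arange(-.5,.6,.1): print(round(a,1),pp(P,(-42*np.cos(a),-140+42*np.sin(a),91)).round(0),end=' ')
im2=bot.get_image('scene')
for p in [(-42,-140,91),(0,-140,44)]: print(px(im2,press_pt(P,p)))
E
```

```text
[0.6093 0.0477 0.0193] [[11.2  1.9]
 [-0.   3.9]
 [ 6.8 -1.5]
 [-0.3  1.5]
 [-1.9 -2.2]
 [-7.4 -0.4]
 [-6.4 -1.7]
 [-1.4 -1.9]]
(0, 130, 26) [0.6068 0.1777 0.026 ]
(0, -140, 44) [ 0.612  -0.0923  0.044 ]
(-159, 20, 71) [0.45   0.0647 0.071 ]
(-42, -140, 70) [ 0.57   -0.0931  0.07  ]
-0.5 [685. 281.] -0.4 [677. 284.] -0.3 [670. 287.] -0.2 [662. 289.] -0.1 [654. 291.] -0.0 [646. 291.] 0.1 [638. 291.] 0.2 [630. 289.] 0.3 [622. 287.] 0.4 [614. 285.] 0.5 [607. 281.] [281.19327562 271.0343881 ]
[294.81603137 294.86776983]
```

Run:
```python
from h import *
for c,names in (('top',['tray_floor','wheel_axis','wheel_grip','pot','cap_top','treadle_pad']),('scene',['wheel_axis','wheel_grip','pot','cap_top','treadle_pad'])):
    R={n:[] for n in names}
    for k in range(4):
        im=bot.get_image(c)
        for n in names:
            for d in bot.spot_point(c,n):
                p=w(im,d['at'])
                if n in('pot','cap_top') and np.hypot(p[0]-.485,p[1]-.39)>.03: continue
                if n=='tray_floor' and p[1]<0 : continue
                if 'wheel' in n and p[1]<-.2: continue
                R[n].append(p)
    for n in names:
        if R[n]: print(c,n,len(R[n]),np.mean(R[n],0).round(4),np.std(R[n],0).round(4))
print(bot.get_obs()['clock'])
```

```text
top tray_floor 4 [0.6141 0.1809 0.0238] [0.0008 0.0012 0.001 ]
top wheel_axis 6 [ 0.5837 -0.0149  0.0282] [0.0648 0.1159 0.0204]
top wheel_grip 5 [ 0.5813 -0.0557  0.0541] [0.0156 0.0522 0.0268]
top pot 4 [ 0.4836  0.3895 -0.0045] [0.0012 0.0016 0.0026]
top cap_top 3 [0.4828 0.3889 0.0688] [0.0006 0.0008 0.0003]
top treadle_pad 4 [0.46   0.0704 0.0699] [0.0019 0.0006 0.0007]
scene wheel_axis 7 [ 0.5848 -0.0393  0.0582] [0.0525 0.069  0.0235]
scene wheel_grip 5 [ 0.5793 -0.084   0.0647] [0.0169 0.0011 0.0121]
scene pot 4 [ 0.4816  0.3901 -0.0015] [0.0018 0.0015 0.0004]
scene cap_top 4 [0.4853 0.3912 0.0697] [0.002  0.0014 0.002 ]
scene treadle_pad 4 [0.4582 0.068  0.0717] [0.0005 0.0006 0.0015]
3.95
```

>>> {"method": "drive_tool", "body": {"rows": [[0,0,0,1.1,4.78,0,1],[0,0,0,1.1,4.78,0,1],[0,0,0,1.1,4.78,0,1],[0,0,0,1.1,4.78,0,1],[0,0,0,1.1,4.78,0,1],[0,0,0,1.1,4.78,0,1],[0,0,0,1.1,4.78,0,1],[0,0,0,1.1,4.78,0,1],[0,0,0,1.1,4.78,0,1],[0,0,0,1.1,4.78,0,1],[0,0,0,1.1,4.78,0,1],[0,0,0,1.1,4.78,0,1],[0,0,0,1.1,4.78,0,1],[0,0,0,1.1,4.78,0,1],[0,0,0,1.1,4.78,0,1],[0,0,0,1.1,4.78,0,1],[0,0,0,1.1,4.78,0,1],[0,0,0,1.1,4.78,0,1],[0,0,0,1.1,4.78,0,1],[0,0,0,1.1,4.78,0,1]], "squeeze": 30}}

```text
clock: 5.95
ee_pos: [0.4834, 0.3914, 0.2533]
tool_rot: [0.976, 0.216, 0.0, -0.0]
ft_force: [0.4, -0.3, 0.6]
width: 1.001
grip_force: 0.0
```

>>> {"method": "drive_tool", "body": {"rows": [[0,0,0,0,0,-4,1],[0,0,0,0,0,-4,1],[0,0,0,0,0,-4,1],[0,0,0,0,0,-4,1],[0,0,0,0,0,-2.5,1],[0,0,0,0,0,-2,1],[0,0,0,0,0,-1.3,1],[0,0,0,0,0,0,1],[0,0,0,0,0,0,0.3],[0,0,0,0,0,0,0.3],[0,0,0,0,0,0,0.3],[0,0,0,0,0,0,0.3],[0,0,0,0,0,0,0.3],[0,0,0,0,0,0,0.3]], "squeeze": 30}}

```text
clock: 7.35
ee_pos: [0.484, 0.3898, 0.0368]
tool_rot: [0.976, 0.216, 0.001, -0.001]
ft_force: [-1.3, 0.3, 6.3]
width: 0.502
grip_force: 31.1
```

>>> {"method": "drive_tool", "body": {"rows": [[0,0,0,0,0,2,0.3],[0,0,0,0,0,3,0.3],[0,0,0,1.8,-3,3,0.3],[0,0,0,1.8,-3,0,0.3],[0,0,0,1.8,-3,0,0.3],[0,0,0,1.8,-3,0,0.3],[0,0,0,1.8,-3,0,0.3],[0,0,0,1.8,-3,0,0.3],[0,0,0,1.8,-3,-1,0.3],[0,0,0,0,0,0,0.3],[0,0,0,0,0,0,0.3]]}}

```text
clock: 8.45
ee_pos: [0.6092, 0.1784, 0.1052]
tool_rot: [0.977, 0.215, -0.0, -0.0]
ft_force: [-0.5, -0.0, -0.8]
width: 0.503
grip_force: 31.1
```

Run:
```python
from h import *
for c in('top','scene'):
    im=snap(c,c+'1.png')
    for n in ['pot','cap_top','tray_floor']: find(im,c,n)
a=cv2.imread('pics/top1.png')[160:260,200:330]; b=cv2.imread('pics/scene1.png')[190:290,290:420]
f=lambda x:cv2.resize(x,(390,300),interpolation=cv2.INTER_CUBIC)
cv2.imwrite('pics/c3.png',np.hstack([f(a),f(b)]))
print(bot.get_obs()['ee_pos'])
```

```text
top pot spot 0.66 [0.3967 0.4196 0.    ] [136. 301.]
top pot spot 0.64 [0.5418 0.4687 0.0007] [117. 235.]
top cap_top spot 0.72 [0.5462 0.4733 0.0705] [101. 230.]
top cap_top spot 0.66 [0.3983 0.4194 0.0642] [125. 301.]
scene pot spot 0.77 [0.5409 0.4732 0.002 ] [422. 183.]
scene pot spot 0.54 [0.6061 0.1799 0.0686] [375. 226.]
scene cap_top spot 0.71 [ 0.5718 -0.0801  0.0689] [287. 275.]
scene cap_top spot 0.49 [0.5499 0.4766 0.0724] [430. 165.]
scene cap_top spot 0.41 [0.6111 0.1807 0.1347] [380. 208.]
scene cap_top spot 0.18 [ 0.6126 -0.0858  0.0412] [297. 294.]
[0.60903108 0.17992894 0.10552182]
```

View pics/c3.png

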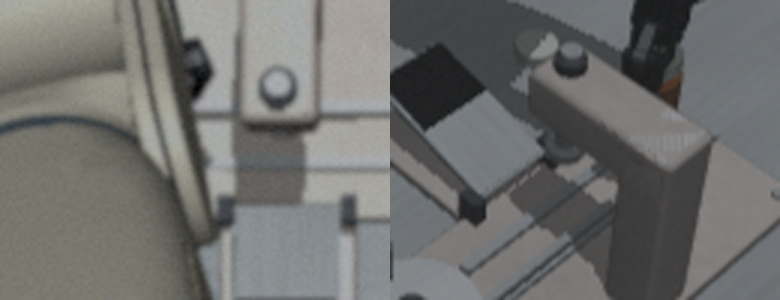

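The gripper blocks the view of the tray in top1, and the press arm blocks it in scene1. So I'll refine the tray centre from the unobstructed top0, and check the calibration against the pot cap, whose arm-frame position I know from the grasp.

Run:
```python
from h import *
g0=cv2.imread('pics/top0.png'); g=cv2.cvtColor(g0,cv2.COLOR_BGR2GRAY).astype(float)
im=bot.get_image('top')
def back(u,v,z):
    K=np.linalg.inv(np.array(im['mtx'])); V=np.linalg.inv(np.array(im['view'])); d=V[:3,:3]@K@[u,v,1]; o=V[:3,3]
    return (o+d*(z-o[2])/d[2]).round(4)
def blob(x0,x1,y0,y1,fn):
    m=fn(g0[y0:y1,x0:x1].astype(int)); n,l,s,c=cv2.connectedComponentsWithStats(m.astype(np.uint8)); i=1+s[1:,4].argmax(); return c[i]+[x0,y0],s[i]
bg=np.median(g); print('bg',bg)
for nm,r,z in (('potcap',(128,158,245,277),.068),('spare',(215,245,268,295),.016)):
    c,s=blob(*r,lambda a:(a.mean(2)>155)&(np.ptp(a,2)<40)); print(nm,c.round(1),s,back(*c,z))
print('cols',g[196:216,228:268].mean(0).round(0).astype(int).tolist())
print('rows',g[186:226,238:256].mean(1).round(0).astype(int).tolist())
print('spare row',g[279:282,216:246].mean(0).astype(int).tolist())
print('cap row',g[259:262,128:166].mean(0).astype(int).tolist())
print('hub',blob(355,385,190,218,lambda a:a.mean(2)<100)); print('handle',blob(358,378,210,230,lambda a:a.mean(2)<70))
```

```text
bg 132.0
potcap [141.3 260.3] [  5   8  17  16 199] [0.4833 0.3886 0.068 ]
spare [229.8 279.8] [  7   4  16  16 174] [0.4458 0.2123 0.016 ]
cols [153, 154, 153, 154, 153, 146, 130, 133, 150, 157, 158, 158, 158, 158, 158, 158, 158, 157, 158, 158, 158, 158, 158, 158, 158, 157, 157, 158, 158, 156, 155, 144, 127, 133, 144, 146, 146, 146, 146, 146]
rows [157, 157, 157, 158, 158, 151, 131, 115, 129, 152, 157, 158, 157, 158, 157, 158, 158, 158, 158, 158, 158, 158, 158, 158, 158, 157, 157, 158, 158, 158, 154, 139, 110, 92, 104, 133, 152, 157, 156, 157]
spare row [133, 130, 132, 131, 135, 145, 155, 158, 156, 157, 156, 156, 159, 157, 159, 158, 156, 157, 158, 157, 158, 156, 146, 117, 105, 119, 127, 129, 128, 128]
cap row [131, 131, 130, 136, 146, 154, 156, 158, 157, 158, 156, 159, 158, 157, 156, 157, 160, 157, 157, 158, 157, 159, 144, 108, 74, 62, 64, 49, 33, 24, 23, 25, 42, 83, 116, 130, 132, 132]
hub (array([368.98058252, 203.55339806]), array([  9,   8,  11,  12, 103], dtype=int32))
handle (array([367.50877193, 221.14035088]), array([ 6,  7,  8, 10, 57], dtype=int32))
```

Run:
```python
from h import *
im=bot.get_image('top')
def back(u,v,z):
    K=np.linalg.inv(np.array(im['mtx'])); V=np.linalg.inv(np.array(im['view'])); d=V[:3,:3]@K@[u,v,1]; o=V[:3,3]
    return (o+d*(z-o[2])/d[2])
print('L/R/T/B',back(234.4,206,.031),back(260.3,206,.028),back(247.4,193,.031),back(247.4,218.9,.027))
print('hub',back(369,203.6,.046),back(369,203.6,.055),'handle',back(367.5,221.1,.07),back(367.5,221.1,.091))
print(back(370,204,.0))
```

```text
L/R/T/B [0.60705932 0.20443402 0.031     ] [0.60841421 0.14811793 0.028     ] [0.63638286 0.17675798 0.031     ] [0.57952301 0.1758266  0.027     ]
hub [ 0.61400096 -0.08918613  0.046     ] [ 0.6123542  -0.08809958  0.055     ] handle [ 0.57215567 -0.0831997   0.07      ] [ 0.56910764 -0.08072991  0.091     ]
[ 0.62153265 -0.09701362  0.        ]
```

>>> {"method": "drive_tool", "body": {"rows": [[0,0,0,0.15,0,-0.5,0.3],[0,0,0,0,0,-1,0.3],[0,0,0,0,0,-1,0.3],[0,0,0,0,0,-0.5,0.3],[0,0,0,0,0,-0.4,0.3],[0,0,0,0,0,-0.4,0.3],[0,0,0,0,0,-0.4,0.3],[0,0,0,0,0,0,0.3]]}}

```text
clock: 9.75
ee_pos: [0.6109, 0.1792, 0.0632]
tool_rot: [0.976, 0.216, 0.0, -0.0]
ft_force: [-0.5, -0.4, -0.6]
width: 0.502
grip_force: 31.2
```

>>> {"method": "drive_tool", "body": {"rows": [[0,0,0,0,0,-0.05,0.3],[0,0,0,0,0,0,0.9],[0,0,0,0,0,0,0.9],[0,0,0,0,0,0,0.9],[0,0,0,0,0,0,0.9],[0,0,0,0,0,2,0.9],[0,0,0,0,0,4,0.9],[0,0,0,0,0,4,0.9],[0,0,0,0,0,4,0.9],[0,0,0,-3,0,3,0.9],[0,0,0,-4.5,0,0,0.7],[0,0,0,-4.5,0,0,0.5],[0,0,0,-4.5,0,0,0.5],[0,0,0,-4.5,0,0,0.5],[0,0,0,-4.5,-2,0,0.5],[0,0,0,0,-4.5,0,0.5],[0,0,0,0,-4.5,0,0.5],[0,0,0,0,-4.5,0,0.5],[0,0,0,0,-4.5,0,0.5]]}}

```text
clock: 11.65
ee_pos: [0.3555, -0.0222, 0.2333]
tool_rot: [0.976, 0.216, 0.001, 0.0]
ft_force: [0.8, -0.4, -0.7]
width: 0.501
grip_force: 0.0
```

Run:
```python
from h import *
for c in('top','scene'):
    im=snap(c,c+'2.png')
    for n in ['pot','cap_top','tray_floor','wheel_grip']: find(im,c,n)
a=cv2.imread('pics/top2.png')[150:280,210:400]
cv2.imwrite('pics/c4.png',cv2.resize(a,None,fx=4,fy=4,interpolation=cv2.INTER_CUBIC))
print(bot.get_obs()['ee_pos'],bot.get_obs()['clock'],bot.get_obs()['q'])
```

```text
top pot spot 0.83 [0.6099 0.1802 0.0222] [246. 206.]
top pot spot 0.79 [ 0.3943  0.4221 -0.001 ] [135. 302.]
top pot spot 0.7 [0.5439 0.47   0.0021] [116. 234.]
top pot spot 0.24 [ 4.848e-01 -3.577e-01  1.000e-04] [486. 266.]
top cap_top spot 0.85 [0.6095 0.1808 0.094 ] [241. 200.]
top cap_top spot 0.81 [0.5446 0.4712 0.0686] [103. 231.]
top cap_top spot 0.69 [0.3973 0.4174 0.0653] [126. 302.]
top cap_top spot 0.27 [ 0.6119 -0.0901  0.0408] [369. 205.]
top tray_floor spot 0.62 [0.615  0.1818 0.0221] [245. 203.]
top wheel_grip spot 0.92 [ 0.573  -0.0833  0.069 ] [367. 221.]
scene pot spot 0.85 [0.3984 0.4194 0.0015] [374. 169.]
scene pot spot 0.81 [0.5447 0.4761 0.    ] [424. 183.]
scene cap_top spot 0.74 [0.5461 0.4727 0.0716] [428. 165.]
scene cap_top spot 0.54 [0.3979 0.4178 0.0712] [376. 150.]
scene cap_top spot 0.53 [0.6135 0.1794 0.0914] [378. 221.]
scene wheel_grip spot 0.67 [ 0.5708 -0.0833  0.0702] [285. 275.]
[ 0.3558047  -0.0197392   0.23278822] 12.15 [-8.88855508e-02  4.55061014e-02  2.19911375e+00  1.05467315e-04
  8.97066130e-01  1.04438129e+00]
```

View pics/c4.png

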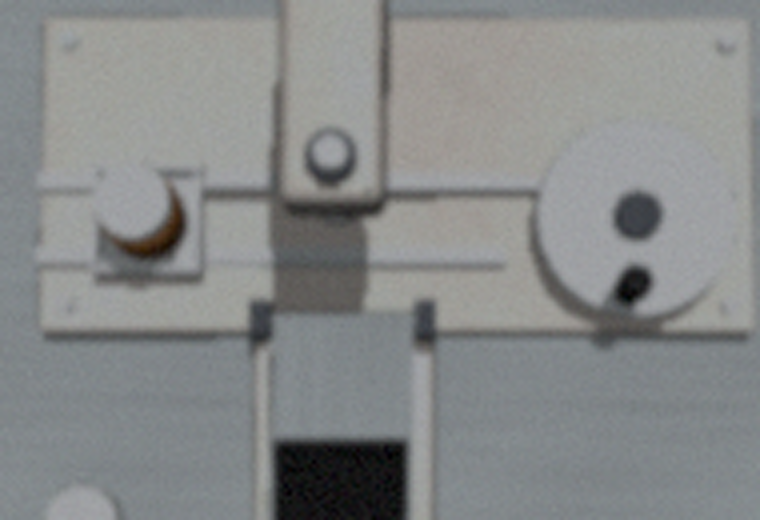

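The pot stands in the tray with its cap proud: the cap is at crop (130,205) and the network puts cap_top at z ≈ 0.094, as it should be. The crank handle is at crop (632,285), about (0.572, −0.083). Next I'll grip it.

>>> {"method": "drive_tool", "body": {"rows": [[0,0,0,4.3,-1.26,-1.5,0.5],[0,0,0,4.3,-1.26,-1.5,0.5],[0,0,0,4.3,-1.26,-1.5,0.5],[0,0,0,4.3,-1.26,-1.5,0.5],[0,0,0,4.4,-1.26,-1.5,0.5],[0,0,0,0,0,0,0.5],[0,0,0,0,0,-3,0.5],[0,0,0,0,0,-3,0.5],[0,0,0,0,0,-2,0.5],[0,0,0,0,0,-0.3,0.5],[0,0,0,0,0,0,0.1],[0,0,0,0,0,0,0.1],[0,0,0,0,0,0,0.1],[0,0,0,0,0,0,0.1]], "squeeze": 30}}

```text
clock: 13.55
ee_pos: [0.5723, -0.0838, 0.0759]
tool_rot: [0.976, 0.216, 0.001, 0.0]
ft_force: [-0.5, 1.2, 1.4]
width: 0.195
grip_force: 29.8
```

Run:
```python
import numpy as np
from h import *
print(bot.get_obs()['ee_pos'],bot.get_obs()['ft_force'])
A=np.array([.6135,-.0882]); E=bot.get_obs()['ee_pos'][:2]
d=E-A; print(np.hypot(*d),np.arctan2(d[1],-d[0]))
f=lambda t:4.2*np.array([-np.cos(t),np.sin(t)])
ph=np.linspace(0.12,6.275,42)
print([[round(float(x),2) for x in f(b)-f(a)] for a,b in zip(ph[:-1],ph[1:])])
```

```text
[ 0.57231703 -0.08376349  0.07588922] [-0.47488191  1.16362414  1.40835915]
0.04142125000937707 0.10731291412388676
[[0.12, 0.62], [0.21, 0.59], [0.3, 0.55], [0.38, 0.5], [0.45, 0.44], [0.51, 0.37], [0.56, 0.29], [0.6, 0.2], [0.62, 0.11], [0.63, 0.02], [0.62, -0.08], [0.61, -0.17], [0.57, -0.26], [0.53, -0.34], [0.47, -0.42], [0.4, -0.48], [0.33, -0.54], [0.24, -0.58], [0.15, -0.61], [0.06, -0.63], [-0.04, -0.63], [-0.13, -0.62], [-0.22, -0.59], [-0.31, -0.55], [-0.38, -0.5], [-0.45, -0.44], [-0.51, -0.36], [-0.56, -0.28], [-0.6, -0.19], [-0.62, -0.1], [-0.63, -0.01], [-0.62, 0.09], [-0.6, 0.18], [-0.57, 0.27], [-0.52, 0.35], [-0.47, 0.42], [-0.4, 0.49], [-0.32, 0.54], [-0.24, 0.58], [-0.15, 0.61], [-0.05, 0.63]]
```

>>> {"method": "drive_tool", "body": {"rows": [[0,0,0,0.12,0.62,0,0.1],[0,0,0,0.21,0.59,0,0.1],[0,0,0,0.3,0.55,0,0.1],[0,0,0,0.38,0.5,0,0.1],[0,0,0,0.45,0.44,0,0.1],[0,0,0,0.51,0.37,0,0.1],[0,0,0,0.56,0.29,0,0.1],[0,0,0,0.6,0.2,0,0.1],[0,0,0,0.62,0.11,0,0.1],[0,0,0,0,0,0,0.1]]}}

```text
clock: 14.55
ee_pos: [0.611, -0.0467, 0.0758]
tool_rot: [0.976, 0.216, 0.001, 0.0]
ft_force: [1.2, 1.0, 7.2]
width: 0.196
grip_force: 30.3
```

>>> {"method": "drive_tool", "body": {"rows": [[0,0,0,0.63,0.02,0,0.1],[0,0,0,0.62,-0.08,0,0.1],[0,0,0,0.61,-0.17,0,0.1],[0,0,0,0.57,-0.26,0,0.1],[0,0,0,0.53,-0.34,0,0.1],[0,0,0,0.47,-0.42,0,0.1],[0,0,0,0.4,-0.48,0,0.1],[0,0,0,0.33,-0.54,0,0.1],[0,0,0,0.24,-0.58,0,0.1],[0,0,0,0.15,-0.61,0,0.1],[0,0,0,0.06,-0.63,0,0.1],[0,0,0,0,0,0,0.1]]}}

```text
clock: 15.75
ee_pos: [0.656, -0.0886, 0.0758]
tool_rot: [0.977, 0.215, 0.001, 0.0]
ft_force: [-0.4, -1.1, 6.6]
width: 0.193
grip_force: 30.2
```

>>> {"method": "drive_tool", "body": {"rows": [[0,0,0,-0.04,-0.63,0,0.1],[0,0,0,-0.13,-0.62,0,0.1],[0,0,0,-0.22,-0.59,0,0.1],[0,0,0,-0.31,-0.55,0,0.1],[0,0,0,-0.38,-0.5,0,0.1],[0,0,0,-0.45,-0.44,0,0.1],[0,0,0,-0.51,-0.36,0,0.1],[0,0,0,-0.56,-0.28,0,0.1],[0,0,0,-0.6,-0.19,0,0.1],[0,0,0,-0.62,-0.1,0,0.1],[0,0,0,-0.63,-0.01,0,0.1],[0,0,0,0,0,0,0.1]]}}

```text
clock: 16.95
ee_pos: [0.6108, -0.1306, 0.0758]
tool_rot: [0.976, 0.216, 0.001, 0.0]
ft_force: [-1.0, 1.0, 6.8]
width: 0.194
grip_force: 30.2
```

>>> {"method": "drive_tool", "body": {"rows": [[0,0,0,-0.62,0.09,0,0.1],[0,0,0,-0.6,0.18,0,0.1],[0,0,0,-0.57,0.27,0,0.1],[0,0,0,-0.52,0.35,0,0.1],[0,0,0,-0.47,0.42,0,0.1],[0,0,0,-0.4,0.49,0,0.1],[0,0,0,-0.32,0.54,0,0.1],[0,0,0,0,0,0,0.1]]}}

```text
clock: 17.75
ee_pos: [0.576, -0.1067, 0.0758]
tool_rot: [0.976, 0.216, 0.001, 0.0]
ft_force: [-0.6, 0.9, 8.2]
width: 0.195
grip_force: 30.4
```

>>> {"method": "drive_tool", "body": {"rows": [[0,0,0,-0.24,0.58,0,0.1],[0,0,0,-0.15,0.61,0,0.1],[0,0,0,-0.05,0.55,0,0.1],[0,0,0,0,0.1,0,0.1],[0,0,0,0,0,0,0.1]]}}

```text
clock: 18.25
ee_pos: [0.572, -0.089, 0.0757]
tool_rot: [0.976, 0.216, 0.001, 0.001]
ft_force: [-0.0, -1.2, 7.9]
width: 0.193
grip_force: 30.4
```

>>> {"method": "drive_tool", "body": {"rows": [[0,0,0,0,0.2,0,0.1],[0,0,0,0,0.2,0,0.1],[0,0,0,0,0,0,0.1]]}}

```text
clock: 18.55
ee_pos: [0.5721, -0.0883, 0.0758]
tool_rot: [0.976, 0.216, 0.001, 0.003]
ft_force: [-2.3, -22.3, 6.8]
width: 0.196
grip_force: 31.2
```

>>> {"method": "drive_tool", "body": {"rows": [[0,0,0,0,-0.3,0,0.1],[0,0,0,0,-0.1,0,0.4],[0,0,0,0,0,0,0.4],[0,0,0,0,0,0,0.4],[0,0,0,0,0,2,0.4],[0,0,0,0,0,4,0.4],[0,0,0,0,0,4,0.4],[0,0,0,-3,4,0,0],[0,0,0,-3,4,0,0],[0,0,0,-3,4,0,0],[0,0,0,-2.5,3.8,0,0],[0,0,0,0,0,-3,0],[0,0,0,0,0,-3,0],[0,0,0,0,0,0,0]]}}

```text
clock: 19.95
ee_pos: [0.4537, 0.0695, 0.1122]
tool_rot: [0.976, 0.216, -0.003, -0.0]
ft_force: [-0.8, 0.6, -0.8]
width: -0.0
grip_force: 0.0
```

Run:
```python
from h import *
for c in('top','scene'):
    im=snap(c,c+'3.png')
    for n in ['pot','cap_top','tray_floor','wheel_grip','treadle_pad','ram_foot']: find(im,c,n)
a=cv2.imread('pics/scene3.png')[180:320,250:440]
cv2.imwrite('pics/c5.png',cv2.resize(a,None,fx=4,fy=4,interpolation=cv2.INTER_CUBIC))
print(bot.get_obs()['ee_pos'],bot.get_obs()['clock'])
```

```text
top pot spot 0.86 [ 3.958e-01  4.193e-01 -3.000e-04] [137. 301.]
top pot spot 0.58 [0.5468 0.4706 0.0019] [116. 233.]
top pot spot 0.56 [0.6113 0.0711 0.0227] [295. 206.]
top pot spot 0.37 [ 0.6118 -0.0916  0.0424] [370. 205.]
top cap_top spot 0.84 [0.3989 0.4184 0.0654] [125. 301.]
top cap_top spot 0.64 [0.6103 0.069  0.095 ] [295. 200.]
top cap_top spot 0.63 [0.5433 0.473  0.0678] [102. 231.]
top tray_floor spot 0.75 [0.6125 0.0746 0.0236] [294. 205.]
top wheel_grip spot 0.55 [ 0.5743 -0.0873  0.0669] [369. 220.]
top wheel_grip spot 0.4 [0.6145 0.0713 0.1044] [294. 197.]
top wheel_grip spot 0.23 [ 0.6146  0.0516 -0.004 ] [304. 206.]
top ram_foot spot 0.47 [0.6146 0.0739 0.104 ] [293. 197.]
top ram_foot spot 0.41 [0.6101 0.0725 0.021 ] [295. 206.]
scene pot spot 0.78 [ 0.4001  0.4196 -0.0006] [375. 170.]
scene pot spot 0.71 [0.6107 0.0731 0.025 ] [346. 261.]
scene pot spot 0.6 [0.5474 0.4733 0.0006] [424. 184.]
scene cap_top spot 0.61 [0.612  0.0691 0.0914] [346. 244.]
scene cap_top spot 0.42 [0.5479 0.4729 0.0717] [428. 165.]
scene cap_top spot 0.41 [0.396  0.4192 0.0685] [376. 151.]
scene tray_floor spot 0.82 [0.6133 0.0724 0.0242] [346. 262.]
scene tray_floor spot 0.7 [0.4454 0.2125 0.0009] [338. 208.]
scene tray_floor spot 0.17 [0.6149 0.0744 0.0956] [349. 242.]
scene wheel_grip spot 0.96 [ 0.5695 -0.0899  0.0713] [283. 276.]
scene treadle_pad spot 0.62 [0.4608 0.0682 0.0716] [303. 217.]
scene treadle_pad spot 0.53 [0.6124 0.0741 0.0971] [348. 241.]
scene ram_foot spot 0.44 [0.6147 0.0717 0.1056] [348. 240.]
[0.45657189 0.06903976 0.11498385] 20.65
```

View pics/c5.png

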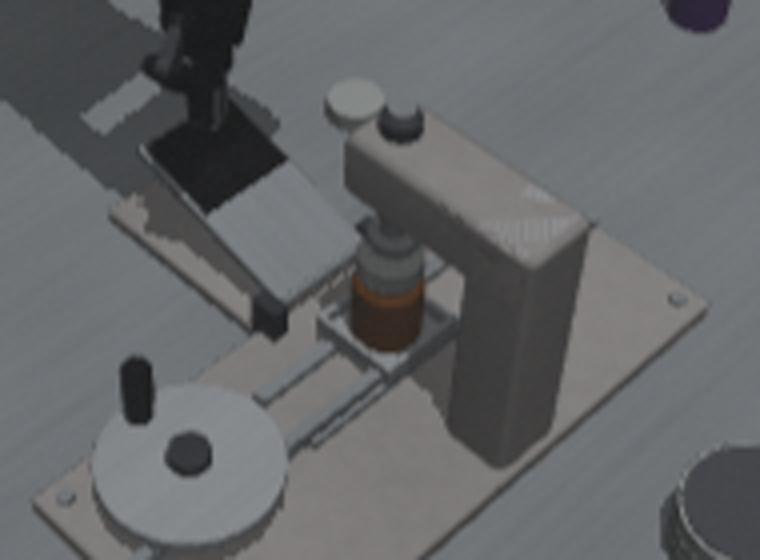

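The pot is upright in the tray under the ram (crop (388,300)) and the fingertips are over the black pad (crop (210,150)). Next I'll press the treadle.

>>> {"method": "drive_tool", "body": {"rows": [[0,0,0,0,0,-1.2,0],[0,0,0,0,0,-1,0],[0,0,0,0,0,-0.6,0],[0,0,0,0,0,-0.6,0],[0,0,0,0,0,-0.6,0],[0,0,0,0,0,-0.6,0],[0,0,0,0,0,-0.4,0],[0,0,0,0,0,0,0]]}}

```text
clock: 21.45
ee_pos: [0.4549, 0.069, 0.064]
tool_rot: [0.976, 0.216, -0.002, -0.0]
ft_force: [-4.2, 1.3, 5.4]
width: -0.0
grip_force: 2.9
```

>>> {"method": "drive_tool", "body": {"rows": [[0,0,0,0,0,-0.2,0],[0,0,0,0,0,-0.2,0],[0,0,0,0,0,0,0]]}}

```text
clock: 21.75
ee_pos: [0.4549, 0.069, 0.0614]
tool_rot: [0.976, 0.216, -0.002, -0.0]
ft_force: [-9.9, -0.6, 24.2]
width: 0.0
grip_force: 12.4
```

>>> {"method": "drive_tool", "body": {"rows": [[0,0,0,0,0,-0.15,0],[0,0,0,0,0,0,0],[0,0,0,0,0,0,0]]}}

```text
clock: 22.05
ee_pos: [0.4549, 0.069, 0.061]
tool_rot: [0.976, 0.216, -0.001, -0.0]
ft_force: [-13.2, -0.2, 40.6]
width: 0.002
grip_force: 20.5
```

Run:
```python
from h import *
im=snap('scene','scene4.png')
for n in ['cap_top','treadle_pad','ram_foot']: find(im,'scene',n)
a=cv2.imread('pics/scene4.png')[180:320,250:440]
cv2.imwrite('pics/c6.png',cv2.resize(a,None,fx=4,fy=4,interpolation=cv2.INTER_CUBIC))
```

```text
scene cap_top spot 0.66 [0.546  0.477  0.0744] [429. 164.]
scene cap_top spot 0.6 [0.6129 0.0736 0.0894] [348. 244.]
scene cap_top spot 0.45 [0.3966 0.421  0.0686] [376. 151.]
scene treadle_pad spot 0.89 [0.4521 0.0673 0.0394] [301. 225.]
scene ram_foot spot 0.49 [0.6124 0.0702 0.0849] [347. 246.]
```

View pics/c6.png

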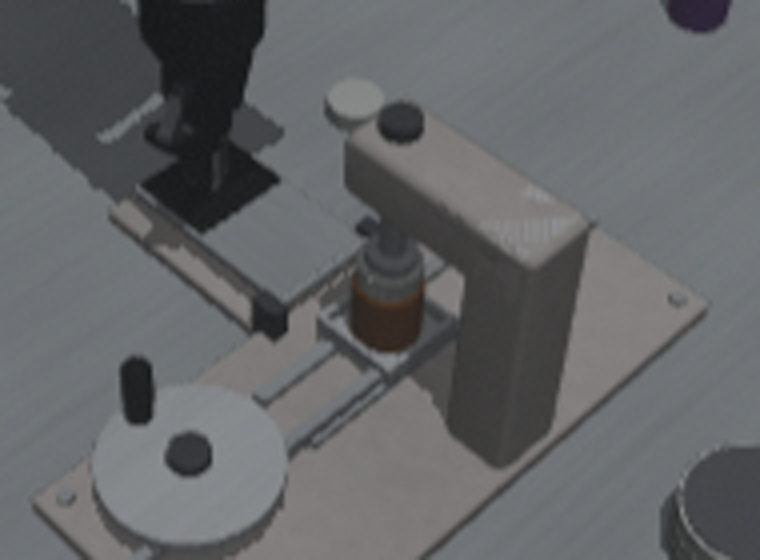

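The ram is down on the cap and the pad is at z ≈ 0.039, so the treadle is at its stop. Next I'll let it rise and go back to the crank.

>>> {"method": "drive_tool", "body": {"rows": [[0,0,0,0,0,0.5,0],[0,0,0,0,0,1,0],[0,0,0,0,0,1.5,0],[0,0,0,0,0,3,0],[0,0,0,0,0,4,0],[0,0,0,0,0,1.3,0],[0,0,0,3,-4,0,0.4],[0,0,0,3,-4,0,0.4],[0,0,0,3,-4,0,0.4],[0,0,0,2.7,-3.75,0,0.4],[0,0,0,0,0,0,0.4],[0,0,0,0,0,0,0.4]]}}

```text
clock: 23.45
ee_pos: [0.5736, -0.0893, 0.1718]
tool_rot: [0.977, 0.215, -0.0, -0.0]
ft_force: [-0.1, 0.5, -0.0]
width: 0.401
grip_force: 0.0
```

Run:
```python
from h import *
im=snap('scene')
for n in ['cap_top','treadle_pad','wheel_grip']: find(im,'scene',n)
print(bot.get_obs()['ee_pos'])
```

```text
scene cap_top spot 0.68 [0.5473 0.4742 0.0703] [428. 165.]
scene cap_top spot 0.46 [0.6161 0.0707 0.0891] [348. 245.]
scene cap_top spot 0.46 [0.3947 0.4197 0.0669] [376. 151.]
scene treadle_pad spot 0.71 [0.4585 0.0671 0.0735] [302. 216.]
scene treadle_pad spot 0.66 [ 0.3972 -0.2286  0.002 ] [193. 284.]
scene wheel_grip spot 0.88 [ 0.5684 -0.0899  0.0714] [282. 275.]
[ 0.57265301 -0.08733689  0.17211318]
```

>>> {"method": "drive_tool", "body": {"rows": [[0,0,0,-0.05,-0.1,-3,0.4],[0,0,0,0,0,-4,0.4],[0,0,0,0,0,-2.3,0.4],[0,0,0,0,0,-0.3,0.4],[0,0,0,0,0,0,0.1],[0,0,0,0,0,0,0.1],[0,0,0,0,0,0,0.1],[0,0,0,0,0,0,0.1]], "squeeze": 30}}

```text
clock: 24.45
ee_pos: [0.5731, -0.0893, 0.0769]
tool_rot: [0.976, 0.216, 0.0, 0.0]
ft_force: [0.4, 0.5, -7.2]
width: 0.196
grip_force: 30.0
```

>>> {"method": "drive_tool", "body": {"rows": [[0,0,0,0.05,-0.63,0,0.1],[0,0,0,0.15,-0.61,0,0.1],[0,0,0,0.24,-0.58,0,0.1],[0,0,0,0.32,-0.54,0,0.1],[0,0,0,0.4,-0.49,0,0.1],[0,0,0,0.47,-0.42,0,0.1],[0,0,0,0.52,-0.35,0,0.1],[0,0,0,0.57,-0.27,0,0.1],[0,0,0,0.6,-0.18,0,0.1],[0,0,0,0.62,-0.09,0,0.1],[0,0,0,0,0,0,0.1]]}}

```text
clock: 25.55
ee_pos: [0.6135, -0.1304, 0.0767]
tool_rot: [0.977, 0.216, 0.0, -0.001]
ft_force: [1.0, 7.6, 1.9]
width: 0.196
grip_force: 30.9
```

>>> {"method": "drive_tool", "body": {"rows": [[0,0,0,0.58,0.06,0,0.1],[0,0,0,0.6,0.12,0,0.1],[0,0,0,0.6,0.19,0,0.1],[0,0,0,0.56,0.28,0,0.1],[0,0,0,0.51,0.36,0,0.1],[0,0,0,0.45,0.44,0,0.1],[0,0,0,0.38,0.5,0,0.1],[0,0,0,0.31,0.55,0,0.1],[0,0,0,0.22,0.59,0,0.1],[0,0,0,0.13,0.62,0,0.1],[0,0,0,0.04,0.63,0,0.1],[0,0,0,0,0,0,0.1]]}}

```text
clock: 26.75
ee_pos: [0.657, -0.0868, 0.0767]
tool_rot: [0.976, 0.216, 0.001, 0.0]
ft_force: [0.8, 0.8, 4.1]
width: 0.198
grip_force: 31.1
```

>>> {"method": "drive_tool", "body": {"rows": [[0,0,0,-0.12,0.6,0,0.1],[0,0,0,-0.18,0.59,0,0.1],[0,0,0,-0.24,0.58,0,0.1],[0,0,0,-0.33,0.54,0,0.1],[0,0,0,-0.4,0.48,0,0.1],[0,0,0,-0.47,0.42,0,0.1],[0,0,0,-0.53,0.34,0,0.1],[0,0,0,-0.57,0.26,0,0.1],[0,0,0,-0.61,0.17,0,0.1],[0,0,0,-0.62,0.08,0,0.1],[0,0,0,0,0,0,0.1]]}}

```text
clock: 27.85
ee_pos: [0.6143, -0.0462, 0.0767]
tool_rot: [0.976, 0.216, -0.001, -0.0]
ft_force: [-0.7, 3.3, 7.2]
width: 0.195
grip_force: 31.3
```

>>> {"method": "drive_tool", "body": {"rows": [[0,0,0,-0.63,-0.02,0,0.1],[0,0,0,-0.62,-0.11,0,0.1],[0,0,0,-0.6,-0.2,0,0.1],[0,0,0,-0.56,-0.29,0,0.1],[0,0,0,-0.51,-0.37,0,0.1],[0,0,0,-0.45,-0.44,0,0.1],[0,0,0,-0.38,-0.5,0,0.1],[0,0,0,0,0,0,0.1]]}}

```text
clock: 28.65
ee_pos: [0.5783, -0.0674, 0.0767]
tool_rot: [0.977, 0.215, 0.001, 0.001]
ft_force: [3.2, -3.2, 5.5]
width: 0.191
grip_force: 31.2
```

>>> {"method": "drive_tool", "body": {"rows": [[0,0,0,-0.28,-0.55,0,0.1],[0,0,0,-0.2,-0.58,0,0.1],[0,0,0,-0.1,-0.6,0,0.1],[0,0,0,0,-0.4,0,0.1],[0,0,0,0,-0.1,0,0.1],[0,0,0,0,0,0,0.1]]}}

```text
clock: 29.25
ee_pos: [0.5728, -0.0887, 0.0767]
tool_rot: [0.977, 0.215, 0.001, -0.0]
ft_force: [4.5, 2.0, 6.7]
width: 0.191
grip_force: 31.2
```

>>> {"method": "drive_tool", "body": {"rows": [[0,0,0,0,-0.2,0,0.1],[0,0,0,0,-0.1,0,0.1],[0,0,0,0,0,0,0.1]]}}

```text
clock: 29.55
ee_pos: [0.5728, -0.0892, 0.0766]
tool_rot: [0.977, 0.215, 0.001, -0.002]
ft_force: [6.7, 15.7, 7.7]
width: 0.195
grip_force: 31.6
```

At the zero stop. Release and withdraw.

>>> {"method": "drive_tool", "body": {"rows": [[0,0,0,0,0.2,0,0.1],[0,0,0,0,0.1,0,0.4],[0,0,0,0,0,0,0.4],[0,0,0,0,0,0,0.4],[0,0,0,0,0,2,0.4],[0,0,0,0,0,4,0.4],[0,0,0,0,0,4,0.4],[0,0,0,0,0,4,0.4],[0,0,0,-4,0,0,0.4],[0,0,0,-4.5,0,0,0.4],[0,0,0,-4.5,0,0,0.4],[0,0,0,-4.5,0,0,0.4],[0,0,0,0,0,0,0.4],[0,0,0,0,0,0,0.4]]}}

```text
clock: 30.95
ee_pos: [0.3963, -0.0888, 0.2163]
tool_rot: [0.977, 0.215, -0.0, -0.0]
ft_force: [0.1, -0.6, 0.6]
width: 0.402
grip_force: 0.0
```

Run:
```python
from h import *
for c in('top','scene'):
    im=snap(c,c+'5.png')
    for n in ['pot','cap_top','tray_floor','wheel_grip','treadle_pad']: find(im,c,n)
a=cv2.imread('pics/top5.png')[150:280,210:400]; b=cv2.imread('pics/scene5.png')[190:300,280:440]
f=lambda x:cv2.resize(x,(400,300),interpolation=cv2.INTER_CUBIC)
cv2.imwrite('pics/c7.png',np.hstack([f(a),f(b)]))
```

```text
top pot spot 0.83 [5.415e-01 4.728e-01 4.000e-04] [115. 236.]
top pot spot 0.79 [0.6122 0.1823 0.024 ] [245. 204.]
top pot spot 0.73 [3.978e-01 4.161e-01 4.000e-04] [138. 301.]
top pot spot 0.28 [0.6123 0.1835 0.022 ] [245. 205.]
top cap_top spot 0.77 [0.6073 0.1848 0.0889] [239. 201.]
top cap_top spot 0.76 [0.3981 0.4189 0.0676] [125. 301.]
top cap_top spot 0.74 [0.6136 0.0703 0.1022] [295. 198.]
top cap_top spot 0.59 [0.5458 0.4783 0.069 ] [ 99. 230.]
top tray_floor spot 0.91 [0.6136 0.1824 0.0209] [245. 204.]
top wheel_grip spot 0.68 [ 0.5738 -0.086   0.0672] [369. 221.]
top treadle_pad spot 0.85 [0.4627 0.0707 0.0691] [294. 272.]
scene pot spot 0.66 [ 3.984e-01  4.142e-01 -1.000e-04] [373. 170.]
scene pot spot 0.56 [0.5467 0.4758 0.0013] [424. 184.]
scene cap_top spot 0.69 [0.5482 0.4763 0.0713] [429. 165.]
scene cap_top spot 0.39 [0.6127 0.1787 0.0908] [378. 222.]
scene cap_top spot 0.2 [ 0.5702 -0.0867  0.0712] [284. 275.]
scene wheel_grip spot 0.8 [ 0.5707 -0.0886  0.0697] [283. 276.]
scene treadle_pad spot 0.69 [0.4565 0.07   0.0706] [302. 216.]
```

View pics/c7.png

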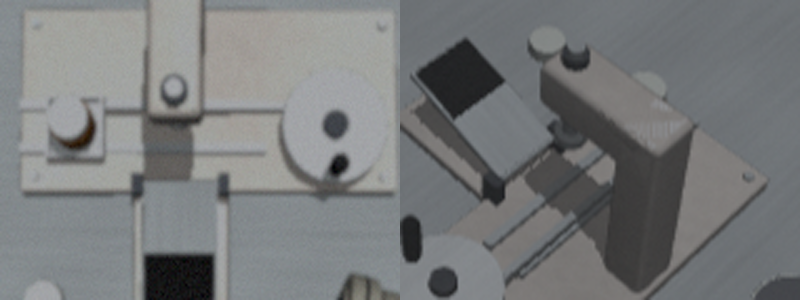

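The closed pot stands in the tray at the loading end (left panel, (72,122)), with the handle back at its start, the treadle up and the robot clear.

```bash
python3 -c "
from cell import bot
print(bot.job_done())"
```

```text
the job is handed in; nothing more can be done
None
```

I ran the whole sequence and handed the job in at about 31 s: the pot was capped and is standing in the tray at the loading end, with the wheel back at its zero stop, the treadle up and the arm clear; the hand-in call returned no verdict.

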